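# Latch the specimen dry box and lift a polished mount with tongs

## Robot

A 6-joint arm with a two-finger parallel gripper is mounted at the origin on the work surface. World frame = base frame: x ahead of the robot, y to its left, z up, the work surface at z = 0. Lengths are in m, angles in degrees, forces in N, time in s.
With the tool pointing down it reaches from about 0.35 to 0.875 m from the base axis. Payload 4.2 kg.
Tool frame: the origin (TCP) lies midway between the tips of the shut fingers; the grasp point (between the pads) lies 19 mm behind it; z points along the fingers, y is the line along which they close (so a half turn about z gives the same grasp; the last joint's range is limited). The gripper opens to 87 mm and grips with 3 to 60 N. Pads are 19 mm wide; open, the fingers measure 117 mm over their backs; the gripper's body (75 mm by 190 mm) begins 51 mm behind the grasp point.
Start: joints at [78.816, 22.042, 0.453, 0, -68.411, -14.817], TCP at [0.274, 0.562, 0.223] pointing down, gripper open.
Joint ranges: [-179.83, 179.83], [-69.29, 118.12], [-61.27, 80.66], [-181.25, 117.63], [-171.15, -9.14], [-177.46, 177.46]. Speed limits (degrees/s): [159.86, 159.86, 180, 180, 180, 180].

## Interface

Orientations are given as a 3x3 rotation matrix whose columns are the frame's x, y, z axes.
In Python, from station import r, cams gives the robot as it stands.
- The arm moves only by the tool play_rows, never from a script. Its argument "commands" is text: rows parted by semicolons, each of 6 numbers parted by spaces: the shift along the world's x, y, z normalised to -1 to 1, where 1 is 30 mm, then the turn, a rotation vector about the world's x, y, z normalised to -1 to 1, where 1 is 0.15 rad. A call has 1 to 20 rows; each row shifts and turns the commanded pose from where the row before left it; what a row does not reach is not made up. A row lasts 1/10 s, in which the tool goes at most 50 mm and 8.59 degrees, less where a joint would pass 70% of its speed; a pose out of reach is approached as far as the arm can. A call with a number of a shift or a turn outside -1 to 1 is refused whole. A call with a gripper value outside its range is refused whole. "grip" is the finger opening in mm, from 0 to 87, set as the call begins (left out, the last holds). The fingers move at their own pace and stop on an object; the grip force is fixed at half the most. Time passes only in rows, so rows that do not move let the fingers close. It gives the time, the measured TCP pose, the force, the opening and the grip force at its end, in the units of the state.
- r.sense(): the state, without advancing time (a new reading comes with each control period).
- cams.capture(name): name is "side" or "top"; returns (picture, depth): 384x512x3 uint8, blue, green, red; 384x512 float32, m along the optical axis (not along the pixel's ray), 0 where there is no reading.
- cams.camera_info(name): a dict with "mtx" (3x3 intrinsics, pixels), "k1" (the pictures are not rectified: a ray, as slopes to the right and down, at radius r is drawn at 1 + k1 r^2 times it, then the intrinsics apply), "R" (3x3) and "t" (3): a world point X has camera coordinates R X + t. Camera axes: x right, y down, z forward; pixel columns grow to the right and rows downward; lengths in m; the calibration is good to about 2 mm. A picture is of the moment at which its call begins. camera_info takes no time and is no camera call.
- r.finish_job(): hands the job in; it is judged then, once.
The state is a dict: "time_s": time; "joints": joint angles; "joint_velocities": joint speeds; "effort": joint torques, N m; "tcp_pos": TCP position; "ee_rot": TCP orientation; "wrist_force": force on the tool from outside, world axes, zero at the start; "moment": the same for the moment, N m; "gripper_width": opening from 0.0 (shut) to 1.0 (fully open); "gripper_force": force on a finger pad.
Only numpy, scipy, OpenCV 4.12 (cv2) and the standard library are available. Lean on these libraries where they do the work, as an engineer would, in place of code of your own. Each camera call takes 0.05 s, during which the arm holds its last target. There are 200 camera calls.

## Task

First latch the specimen dry box again, so that the samples in it stay dry: swing its hasp over until it lies flat on the ledge with the staple through its slot. Then take the tongs from their rest, close them on the red mount with the brass face and lift it upright, at least 10 cm above the desk, keeping it still; finish while holding it there in the tongs. The polished mounts must never be touched by the gripper or arm, only by the tongs, and the other mounts and loose things on the desk stay where they are.

Things in the scene. Friction and masses are not known exactly. Their poses are not given: they have to be found in the camera images.
- drybox: The dry box: a fixed grey and white case, 202 mm deep (x) by 220 mm wide and 85 mm high; a fixed grey ledge 72 mm deep along its front (blue desiccant cap and round gauge on it), a clear, shut lid behind the ledge. Origin: centre of its underside; x points from the ledge to the back.
- hasp_pivot (a point): Middle of the hinge pin of the dry box's hasp, on the lid's front edge, half-way along the box's width, 2.5 mm above the level top of ledge and lid. Its frame is the box's: x points from the front ledge to the back of the box, y along the pin, z up.
- hasp (a joint): Angle (rad) of the hasp, a slotted steel strap 36 mm wide, 80 long, 3 thick. 0 = flat on the ledge, towards -x of hasp_pivot, slot over the staple (closed); 1.57 = upright; more leans back over the lid (most 1.95). Stiff: stays where left, moves with about 1 N. The staple stands 15 mm high, 24 to 44 mm in front of the pin; push on the plain end, 47 to 80 mm from the pin.
- drylid (a joint): Angle in rad of the dry box's clear lid, 0 = shut, grows as its front edge lifts. It starts shut (300 g, lies by its own weight).
- tongs: Steel spring tongs, 235 mm long, 96 g, lying on their side on a low steel rest with two ribs. Two arms, hinged at one end, open in a level plane. Origin: on the underside, below the middle of the blue grips, half-way between the arms; x points along the tongs to the jaws, y to the left arm, z up. The hinge is at x = -115 mm, the jaws are centred at x = 95 mm.
- tongs_grip (a point): Half-way between the two blue grips, at their middle and half-way up (32 mm above the desk at the start). Axes as tongs. Grips: 64 mm long (x), 20 high, 61 wide over their outer faces when open; pinch them across y. The ribs of the rest are 65 mm behind and 60 mm ahead of this point, 22 mm high, with end posts 29 mm high, 50 mm off the middle line.
- tongs_jaw (a point): Middle between the jaws of the tongs, 95 mm ahead of tongs_grip at its height; where the mount should stand before the tongs are closed. The jaws are V-shaped rubber pads 18 mm high and 24 mm long, about 58 mm apart between their edges when open, 88 mm over their outer sides.
- tongs_left (a joint): Angle (rad) by which the tongs' left arm is pressed in: 0 = open, about 0.09 = the jaws grip a 30 mm mount, at most 0.15; the right arm moves alike. The width over the grips is 61 mm open, about 40 mm on a mount (230 mm less per rad). The spring pushes each grip out with about 7 N at first and 11 N on a mount.
- plate: A fixed dark granite plate, 100 mm (x) by 240 mm (y), 16 mm thick, on which the three mounts stand in a row along y, about 80 mm apart, in any order. Origin: centre of its underside.
- mount_red_center (a point): Centre of the red mount with the round brass face: an upright cylinder 30 mm in diameter, 28 mm high, about 45 g (31 to 63 g). Its centre stands 30 mm above the desk at the start. z = its axis, polished face up.
- mount_black_center (a point): Centre of the black mount with a square steel face, same size; to be left.
- mount_green_center (a point): Centre of the green mount with a square steel face, same size; to be left.
- meter: Black handheld hardness meter with a screen, 150 x 75 x 32 mm, loose. Origin: centre of its underside.
- bearing: Ball bearing lying flat, 98 mm in diameter, 24 mm high, loose. Origin: centre of its underside.
- cutter: Toothed milling cutter lying flat, 94 mm in diameter, 14 mm high, loose. Origin: centre of its underside.
- alu_cyl: Plain aluminium cylinder standing up, 30 mm in diameter, 42 mm high, loose. Origin: centre of its underside.
- brass_block: Brass cube of 28 mm, loose. Origin: centre of its underside.
- bracket: Aluminium plate with a brass bush, 110 x 55 x 26 mm, loose. Origin: centre of its underside.
- mount_red: The same mount as mount_red_center, as a body; origin: centre of its underside, 14 mm below that point.
- mount_black: The same mount as mount_black_center, as a body; origin: centre of its underside, 14 mm below that point.
- mount_green: The same mount as mount_green_center, as a body; origin: centre of its underside, 14 mm below that point.

How it is judged (in metres and radians):
On the way, in this order (a step that is already met when the one before it is completed fails the run):
1. the hasp lies closed over the staple, the lid shut (value of joint hasp below 0.06 rad and value of joint drylid below 0.03 rad), for 0.3 s.
2. the red mount is lifted at least 10 cm above the desk in the tongs, the tongs held by the gripper (height (world z) of mount_red_center above 0.1 m and contact force between tongs and mount_red above 1 N and contact force between the fingers and tongs above 1 N), for 0.2 s.
At the end, for the whole second after the job is handed in: The red mount's centre is at least 100 mm above the desk, within 0.35 rad of upright and still (under 0.03 m/s), gripped by the tongs (over 1 N) that the gripper holds (over 1 N), neither resting on the dry box; the hasp is within 0.06 rad of closed and the lid within 0.03 rad of shut (all of step 1 and all of step 2 and angle between mount_red_center's own z axis and vertical below 0.35 rad and linear speed of mount_red below 0.03 m/s and contact force between each of tongs, mount_red and drybox below 0.1 N); the arm keeps its last pose, push and grip.
It fails at once if the gripper or arm touches a mount (contact force between any of the fingers, the arm and mount_red above 0.3 N or contact force between any of the fingers, the arm and mount_black above 0.3 N or contact force between any of the fingers, the arm and mount_green above 0.3 N).
It fails at once if another mount or loose thing is moved more than 15 mm (distance of any of mount_black_center, mount_green_center, meter, bearing, cutter, alu_cyl, brass_block, bracket from where it was at the start of the episode above 0.015 m).
It also fails if it takes over 61 s, if anything falls off the work surface, if the arm or the gripper's body presses on something with over 40 N, if the wrist force passes 120 N, or if a joint passes its speed limit or range.

## Working session

There is one attempt and no reset: what is moved stays moved. The work goes in short steps, Python scripts to look and compute and a tool call to move; the robot and the scene stay as the last step left them, time stands still between calls to the robot, and variables do not carry over. Pictures are saved under pics/ and viewed, at most 10 in all, crops included, and the job is handed in when it is done.

Besides the shell and the picture viewer there is one more tool, called after "Emit:" by a JSON object that holds its "api" and its "payload". play_rows: Moves the arm, as the interface text tells. Scaled input: -1 to 1 covers 30 mm each way for a shift and 0.15 rad each way for a turn. Its arguments: {"type":"object","properties":{"commands":{"type":"string"},"grip":{"type":"number"}},"required":["commands"]}

```bash
mkdir -p pics; ls; cat > h.py <<'E'
import numpy as np, cv2
from station import r, cams
def cloud(n):
    im,d=cams.capture(n); c=cams.camera_info(n); K=np.array(c["mtx"]); R=np.array(c["R"]); t=np.array(c["t"]).ravel()
    v,u=np.mgrid[:384,:512].astype(float)
    x=(u-K[0,2])/K[0,0]; y=(v-K[1,2])/K[1,1]; a,b=x.copy(),y.copy()
    for _ in range(8):
        s=1+c["k1"]*(a*a+b*b); a,b=x/s,y/s
    P=np.stack([a*d,b*d,d],-1)
    W=(P-t)@R
    W[d==0]=np.nan
    return im,W
E
python3 - <<'E'
from h import *
for n in ("top","side"):
    im,W=cloud(n); np.savez(f"{n}.npz",im=im,W=W)
    cv2.imwrite(f"pics/{n}0.png",cv2.resize(im,(800,600)))
    c=cams.camera_info(n); print(n,-np.array(c["R"]).T@np.array(c["t"]).ravel(),c["k1"])
s=r.sense(); print(s["tcp_pos"],s["ee_rot"],s["wrist_force"],s["time_s"])
E
```

```text
pics
top [ 0.47975581 -0.00718222  1.39326091] -0.1020386860777455
side [-0.07805293 -0.84264283  1.00444305] 0.018009250487811445
[0.2737581  0.56125825 0.22155669] [[ 8.98703820e-01 -4.38555438e-01 -7.55978483e-04]
 [-4.38556072e-01 -8.98701964e-01 -1.83081755e-03]
 [ 1.23515647e-04  1.97690168e-03 -9.99998038e-01]] [ 0.32109557 -0.30700333 -1.28400386] 0.1
```

View pics/top0.png

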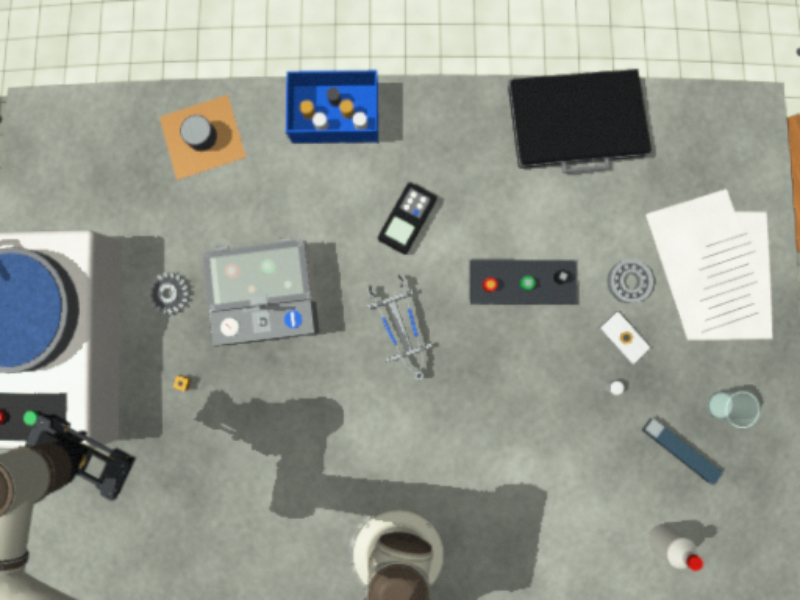

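View pics/side0.png

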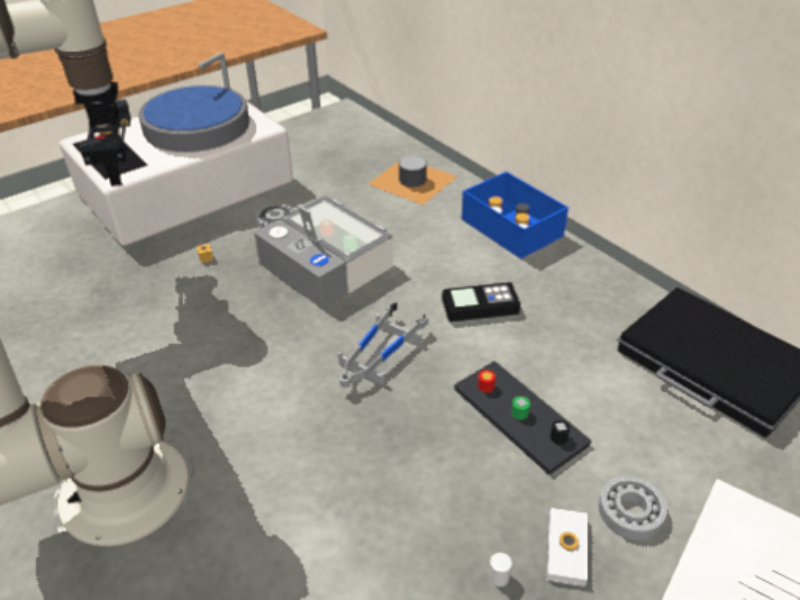

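The top view (800x600) shows the dry box at (260,293), with the hasp upright near (262,300). The tongs run from the hinge (418,375) to the jaws (390,285), and the red mount is at (491,284), at the left end of the plate. The side view agrees, with the hasp at (308,225).

```bash
python3 - <<'E'
from h import *
def comps(im,W,m,zr,mn=4):
    m=m&(W[...,2]>zr[0])&(W[...,2]<zr[1])
    k,l,st,c=cv2.connectedComponentsWithStats(m.astype(np.uint8))
    for i in range(1,k):
        if st[i,4]>=mn:
            p=W[l==i]; print("   ",st[i,4],c[i].round(1),"med",np.median(p,0).round(4),"mn",p.min(0).round(3),"mx",p.max(0).round(3))
            q=p[:,:2]-p[:,:2].mean(0); w,v=np.linalg.eigh(q.T@q); print("      axis deg",np.degrees(np.arctan2(v[1,1],v[0,1])).round(1),"c",p.mean(0).round(4))
for n in ("top","side"):
    f=np.load(n+".npz"); im,W=f["im"],f["W"]; hsv=cv2.cvtColor(im,cv2.COLOR_BGR2HSV); H,S,V=[hsv[...,i] for i in range(3)]
    X,Y=W[...,0],W[...,1]
    print(n,"blue grips"); comps(im,W,(H>100)&(H<130)&(S>110)&(abs(Y)<.15)&(X<.6),(.02,.06))
    print("red"); comps(im,W,((H<12)|(H>172))&(S>150)&(Y<0)&(Y>-.4)&(X>.4),(.02,.06))
    print("green"); comps(im,W,(H>50)&(H<80)&(S>110)&(Y<0)&(Y>-.5),(.02,.06))
    print("blue cap"); comps(im,W,(H>100)&(H<130)&(S>110)&(Y>.1)&(Y<.4)&(X<.55),(.07,.14))
    box=(X>.38)&(X<.75)&(Y>.12)&(Y<.42)
    print("boxtop"); m=box&(W[...,2]>.075)&(W[...,2]<.095); p=W[m]; 
    rc=cv2.minAreaRect(p[:,:2].astype(np.float32)); print(rc, np.median(p[:,2])); 
    print("hasp"); comps(im,W,box,(.105,.2),3)
    print("plate"); p=W[(W[...,2]>.011)&(W[...,2]<.022)&(Y<-.08)&(Y>-.42)&(X>.5)&(X<.7)&(V<90)]; print(cv2.minAreaRect(p[:,:2].astype(np.float32)))
    print("tong hinge etc"); p=W[(W[...,2]>.015)&(W[...,2]<.06)&(abs(Y)<.12)&(X>.3)&(X<.63)]; print(cv2.minAreaRect(p[:,:2].astype(np.float32)),len(p))
    # zoomed crops for one montage
f=np.load("top.npz")["im"]; s=np.load("side.npz")["im"]
a=cv2.resize(f[150:250,225:325],(400,400),interpolation=cv2.INTER_CUBIC); b=cv2.resize(s[115:205,150:260],(400,327),interpolation=cv2.INTER_CUBIC)
b=cv2.copyMakeBorder(b,0,73,0,0,cv2.BORDER_CONSTANT); cv2.imwrite("pics/crop0.png",np.hstack([a,b]))
E
```

```text
top blue grips
    29 [263.7 205.9] med [ 0.5137 -0.0352  0.0417] mn [ 0.486 -0.042  0.023] mx [ 0.541 -0.025  0.046]
      axis deg -165.8 c [ 0.5141 -0.0344  0.041 ]
    28 [248.8 211.5] med [0.4953 0.0158 0.0424] mn [0.47  0.002 0.039] mx [0.524 0.029 0.047]
      axis deg -155.6 c [0.4952 0.0165 0.0426]
red
    50 [312.9 181.9] med [ 0.5937 -0.2026  0.0421] mn [ 0.581 -0.22   0.02 ] mx [ 0.608 -0.191  0.05 ]
      axis deg 87.3 c [ 0.5946 -0.2036  0.04  ]
green
    47 [336.7 180.7] med [ 0.5968 -0.2852  0.0428] mn [ 0.584 -0.3    0.022] mx [ 0.614 -0.274  0.051]
      axis deg -172.6 c [ 0.5978 -0.2853  0.0414]
blue cap
    84 [187.2 203.8] med [0.5212 0.2174 0.0865] mn [0.505 0.202 0.081] mx [0.541 0.237 0.097]
      axis deg 109.5 c [0.5217 0.2187 0.0867]
boxtop
((0.5831964612007141, 0.29525303840637207), (0.21018339693546295, 0.22255636751651764), 6.842513084411621) 0.08512926114278044
hasp
    31 [161.9 196.8] med [0.5411 0.2867 0.1633] mn [0.535 0.272 0.111] mx [0.55  0.307 0.17 ]
      axis deg 97.8 c [0.5424 0.2878 0.1491]
plate
((0.601376473903656, -0.283732146024704), (0
[... 776 characters left out ...]
161.2 c [ 0.5972 -0.2952  0.0366]
blue cap
    45 [203.8 166.3] med [0.5253 0.2113 0.0862] mn [0.508 0.196 0.083] mx [0.546 0.235 0.092]
      axis deg 101.7 c [0.5249 0.2143 0.0864]
boxtop
((0.5844723582267761, 0.29111427068710327), (0.2118416130542755, 0.2278049737215042), 6.760409355163574) 0.08472823449231841
hasp
    102 [195.5 140.2] med [0.5445 0.2872 0.1419] mn [0.538 0.265 0.106] mx [0.555 0.306 0.17 ]
      axis deg 96.4 c [0.545  0.2853 0.1397]
plate
((0.6052516102790833, -0.2893534004688263), (0.24064737558364868, 0.10124445706605911), 89.82929992675781)
tong hinge etc
((0.5021765232086182, -0.012763060629367828), (0.2332199662923813, 0.10440981388092041), 18.596853256225586) 759
```

View pics/crop0.png

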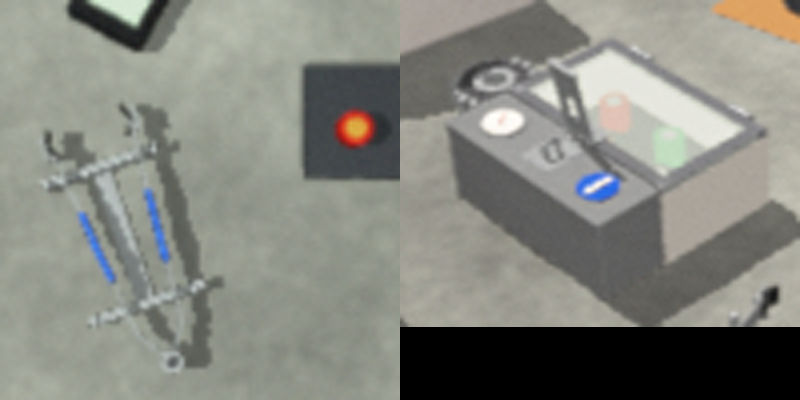

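Emit:
{"api": "play_rows", "payload": {"commands": "0 0 1 0 0 0;0 0 1 0 0 0;0.5 -1 0 0 0 0.294;0.5 -1 0 0 0 0.294;0.5 -1 0 0 0 0.294;0.5 -1 0 0 0 0.294;0.5 -1 0 0 0 0.294;0.98 -0.49 0 0 0 0.294;0.98 -0.49 0 0 0 0.294;0.98 -0.49 0 0 0 0.294;0.98 -0.49 0 0 0 0.294;0.98 -0.49 0 0 0 0.294;0.98 -0.49 0 0 0 0.294;0.98 -0.49 0 0 0 0.294;0.98 -0.49 0 0 0 0.294;0 0 0 0 0 0;0 0 0 0 0 0", "grip": 0}}

```text
time_s: 1.8
tcp_pos: [0.5842, 0.2936, 0.2814]
ee_rot: [[0.993, 0.117, -0.002], [0.117, -0.993, -0.001], [-0.002, 0.001, -1.0]]
wrist_force: [-0.6, 0.2, -0.6]
gripper_width: 0.002
gripper_force: 0.0
```

Emit:
{"api": "play_rows", "payload": {"commands": "0 0 -0.86 0 0 0;0 0 -0.86 0 0 0;0 0 -0.86 0 0 0;0 0 -0.86 0 0 0;0 0 -0.86 0 0 0;-0.5 -0.06 0 0 0 0;-0.5 -0.06 0 0 0 0;-0.33 -0.04 -0.06 0 0 0;-0.33 -0.04 -0.06 0 0 0;-0.3 -0.036 -0.17 0 0 0;-0.3 -0.036 -0.17 0 0 0;-0.26 -0.03 -0.25 0 0 0;-0.26 -0.03 -0.25 0 0 0;-0.15 -0.02 -0.28 0 0 0;-0.15 -0.02 -0.28 0 0 0;-0.07 0 -0.26 0 0 0;-0.07 0 -0.2 0 0 0;0 0 0 0 0 0"}}

```text
time_s: 3.6
tcp_pos: [0.4869, 0.2825, 0.0929]
ee_rot: [[0.993, 0.119, -0.002], [0.119, -0.993, -0.002], [-0.002, 0.001, -1.0]]
wrist_force: [0.0, 0.5, -0.3]
gripper_width: 0.006
gripper_force: 0.0
```

```bash
python3 - <<'E'
from h import *
im,W=cloud("side"); cv2.imwrite("pics/s1.png",cv2.resize(im[95:215,130:290],(800,600),interpolation=cv2.INTER_CUBIC))
E
```

```text
(no output)
```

View pics/s1.png

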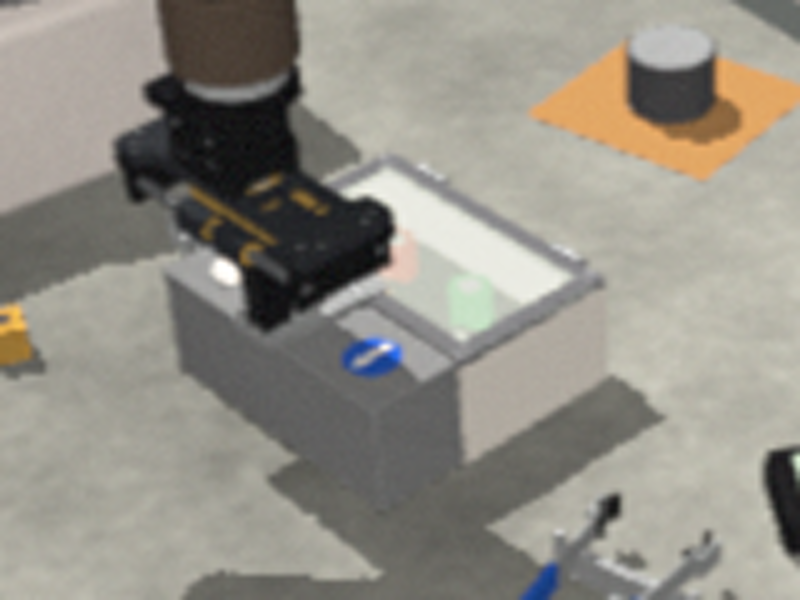

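The gripper stands over the ledge, with fingertips at about (265,320) on the hasp end, and the hasp is down out of sight. I'll press to the end.

Emit:
{"api": "play_rows", "payload": {"commands": "0 0 -0.07 0 0 0;0 0 -0.07 0 0 0;0 0 -0.07 0 0 0;0 0 0 0 0 0;0 0 0 0 0 0;0 0 0 0 0 0;0 0 0 0 0 0"}}

```text
time_s: 4.35
tcp_pos: [0.4879, 0.2832, 0.0892]
ee_rot: [[0.993, 0.12, 0.001], [0.12, -0.993, 0.001], [0.001, -0.001, -1.0]]
wrist_force: [-2.3, -0.6, 5.6]
gripper_width: 0.004
gripper_force: 3.1
```

Emit:
{"api": "play_rows", "payload": {"commands": "0 0 0.5 0 0 0;0 0 1 0 0 0;0 0 1 0 0 0;0 0 1 0 0 0;0 0 0.6 0 0 0;0.066 -0.98 0 0 0 0.149;0.066 -0.98 0 0 0 0.149;0.066 -0.98 0 0 0 0.149;0.066 -0.98 0 0 0 0.149;0.066 -0.98 0 0 0 0.149;0.066 -0.98 0 0 0 0.149;0.066 -0.98 0 0 0 0.149;0.066 -0.98 0 0 0 0.149;0.066 -0.98 0 0 0 0.149;0.066 -0.98 0 0 0 0.149;0 0 0 0 0 0;0 0 0 0 0 0", "grip": 87}}

```text
time_s: 6.05
tcp_pos: [0.5073, -0.0114, 0.2109]
ee_rot: [[0.942, 0.335, 0.0], [0.335, -0.942, 0.0], [0.0, -0.0, -1.0]]
wrist_force: [-0.7, 1.2, -0.7]
gripper_width: 0.995
gripper_force: 0.0
```

```bash
python3 - <<'E'
from h import *
for n in ("top","side"):
    im,W=cloud(n); X,Y,Z=W[...,0],W[...,1],W[...,2]
    p=W[(X>.46)&(X<.53)&(Y>.25)&(Y<.32)&(Z>.08)]
    print(n,"hasp area z pct",np.percentile(p[:,2],[5,50,90,98,100]).round(4))
    np.savez(n+"1.npz",im=im,W=W)
    if n=="side":
        a=cv2.resize(im[115:195,150:257],(800,598),interpolation=cv2.INTER_CUBIC); cv2.imwrite("pics/s2.png",a)
print(r.sense()["tcp_pos"])
E
```

```text
top hasp area z pct [0.0815 0.0872 0.0917 0.0995 0.1061]
side hasp area z pct [0.0822 0.0871 0.0912 0.0978 0.1024]
[ 0.50739924 -0.01049682  0.21086961]
```

View pics/s2.png

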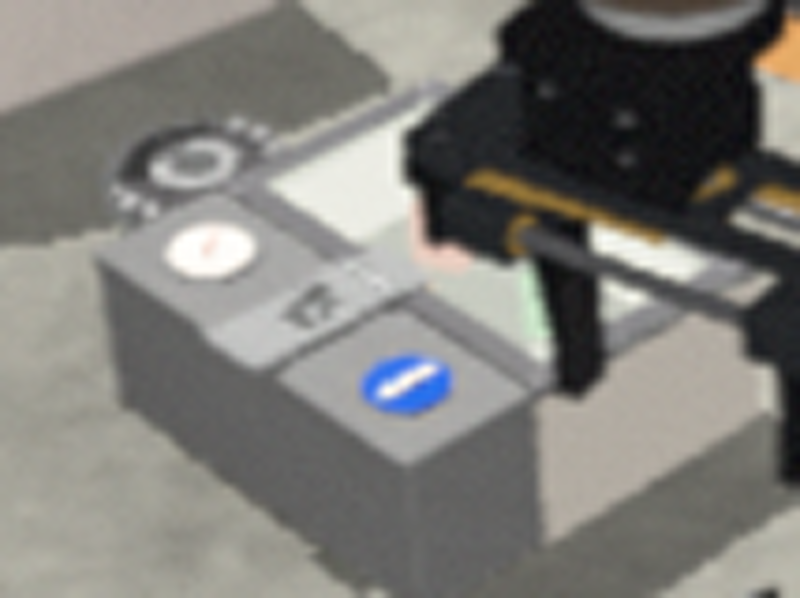

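The hasp lies flat on the ledge, around (320,305), with the staple through its slot. Next I go down to the tongs.

Emit:
{"api": "play_rows", "payload": {"commands": "0 0 -1 0 0 0;0 0 -1 0 0 0;0 0 -1 0 0 0;0 0 -1 0 0 0;0 0 -1 0 0 0;0 0 -0.8 0 0 0;0 0 -0.4 0 0 0;0 0 -0.37 0 0 0;0 0 0 0 0 0"}}

```text
time_s: 7.05
tcp_pos: [0.507, -0.0107, 0.0129]
ee_rot: [[0.942, 0.337, -0.002], [0.337, -0.942, -0.0], [-0.002, -0.0, -1.0]]
wrist_force: [0.5, 0.0, 0.2]
gripper_width: 0.996
gripper_force: 0.0
```

Emit:
{"api": "play_rows", "payload": {"commands": "0 0 0 0 0 0;0 0 0 0 0 0;0 0 0 0 0 0;0 0 0 0 0 0;0 0 0 0 0 0;0 0 0 0 0 0", "grip": 56}}

```text
time_s: 7.65
tcp_pos: [0.508, -0.0109, 0.0144]
ee_rot: [[0.942, 0.337, 0.002], [0.337, -0.942, 0.0], [0.002, 0.0, -1.0]]
wrist_force: [-0.1, 1.5, 4.1]
gripper_width: 0.656
gripper_force: 8.5
```

Emit:
{"api": "play_rows", "payload": {"commands": "0 0 0.2 0 0 0;0 0 0.3 0 0 0;0 0 0.4 0 0 0;0 0 0.4 0 0 0;0 0 0.4 0 0 0;0 0 0.4 0 0 0;0 0 0.3 0 0 0;0 0 0.2 0 0 0;0 0 0 0 0 0;0 0 0 0 0 0"}}

```text
time_s: 8.65
tcp_pos: [0.5071, -0.0111, 0.0915]
ee_rot: [[0.942, 0.336, -0.001], [0.336, -0.942, 0.0], [-0.001, -0.0, -1.0]]
wrist_force: [-0.3, -0.1, -0.8]
gripper_width: 0.646
gripper_force: 7.4
```

```bash
python3 - <<'E'
from h import *
s=r.sense(); T=np.array(s["tcp_pos"]); print(T)
ax=np.array([.942,.337]); 
ims=[]
for n in ("top","side"):
    im,W=cloud(n); X,Y,Z=W[...,0],W[...,1],W[...,2]
    dx=(X-T[0])*.942+(Y-T[1])*.337; dy=-(X-T[0])*.337+(Y-T[1])*.942
    for lo,hi in((70,85),(85,100),(100,125),(-125,-100),(-100,-75)):
        m=(Z>.055)&(Z<.15)&(dx>lo/1e3)&(dx<hi/1e3)&(abs(dy)<.07); 
        if m.sum()>2: print(n,lo,m.sum(),"y",dy[m].min().round(3),dy[m].max().round(3),"med z",np.median(Z[m]).round(4),"xmax",dx[m].max().round(4),"xmin",dx[m].min().round(4))
    ims.append(cv2.resize(im[130:260,190:320],(400,400),interpolation=cv2.INTER_CUBIC))
cv2.imwrite("pics/t3.png",np.hstack(ims))
E
```

```text
[ 0.50706645 -0.01105391  0.09154192]
top 70 15 y -0.037 0.034 med z 0.1186 xmax 0.0848 xmin 0.0706
top 85 27 y -0.038 0.037 med z 0.117 xmax 0.0992 xmin 0.0852
top 100 8 y -0.037 0.038 med z 0.1166 xmax 0.1043 xmin 0.1006
top -125 37 y -0.008 0.011 med z 0.1164 xmax -0.1002 xmin -0.1241
top -100 15 y -0.02 0.021 med z 0.114 xmax -0.076 xmin -0.0972
side 70 10 y 0.021 0.026 med z 0.1137 xmax 0.0846 xmin 0.0732
side -125 77 y -0.017 0.007 med z 0.1121 xmax -0.1002 xmin -0.1249
side -100 64 y -0.025 0.017 med z 0.1096 xmax -0.0752 xmin -0.0998
```

View pics/t3.png

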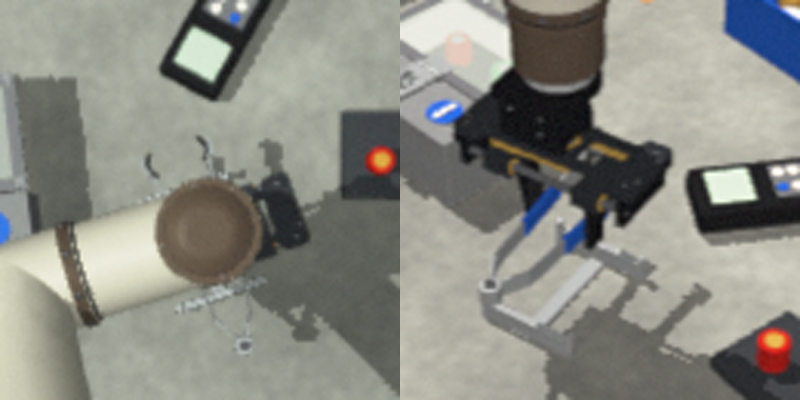

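```bash
python3 - <<'E'
from h import *
for n in ("top","side"):
    f=np.load(n+".npz"); im,W=f["im"],f["W"]; hsv=cv2.cvtColor(im,cv2.COLOR_BGR2HSV); H,S,V=[hsv[...,i] for i in range(3)]
    X,Y,Z=W[...,0],W[...,1],W[...,2]
    m=((H<30)|(H>172))&(S>100)&(Y<-.15)&(Y>-.25)&(X>.55)&(X<.65)&(Z>.02)
    m2=m&(Z>.0405); p=W[m2]; print(n,m2.sum(),p.mean(0).round(4),p.min(0).round(4),p.max(0).round(4),cv2.minEnclosingCircle(p[:,:2].astype(np.float32)))
    b=m&(H>14)&(H<30); print("brass",b.sum(),W[b].mean(0).round(4))
    # ray to plane z=.044 via pixel centroid of brass
    c=cams.camera_info(n); K=np.array(c["mtx"]);R=np.array(c["R"]);t=np.array(c["t"]).ravel()
    v,u=np.nonzero(b); pt=np.array([[[u.mean(),v.mean()]]])
    q=cv2.undistortPoints(pt,K,np.array([c["k1"],0,0,0.]))[0,0]; d=R.T@np.array([*q,1]); C=-R.T@t; print("ray",(C+d*(.044-C[2])/d[2]).round(4))
E
```

```text
top 50 [ 0.5962 -0.2063  0.0446] [ 0.5836 -0.2201  0.041 ] [ 0.6078 -0.1926  0.0501] ((0.5959171652793884, -0.20563742518424988), 0.01478444505482912)
brass 17 [ 0.5955 -0.2054  0.045 ]
ray [ 0.5956 -0.2056  0.044 ]
side 64 [ 0.5972 -0.2093  0.0442] [ 0.5824 -0.2234  0.0406] [ 0.6124 -0.1944  0.0487] ((0.5986674427986145, -0.20787279307842255), 0.01653643511235714)
brass 18 [ 0.5996 -0.2082  0.0442]
ray [ 0.5997 -0.2081  0.044 ]
```

Emit:
{"api": "play_rows", "payload": {"commands": "-0.015 -0.3 0 0 0 -0.1;-0.015 -0.5 0 0 0 -0.2;-0.015 -0.65 0 0 0 -0.25;-0.015 -0.7 0 0 0 -0.25;-0.015 -0.7 0 0 0 -0.25;-0.015 -0.7 0 0 0 -0.25;-0.015 -0.7 0 0 0 -0.25;-0.015 -0.7 0 0 0 -0.25;-0.015 -0.7 0 0 0 -0.25;-0.015 -0.5 0 0 0 -0.13;0 -0.38 0 0 0 -0.1;0 0 0 0 0 0;0 0 0 0 0 0;0 0 0 0 0 0"}}

```text
time_s: 10.15
tcp_pos: [0.5028, -0.2064, 0.0917]
ee_rot: [[1.0, 0.002, -0.0], [0.002, -1.0, 0.0], [-0.0, -0.0, -1.0]]
wrist_force: [0.8, 0.2, -0.9]
gripper_width: 0.645
gripper_force: 7.4
```

```bash
cat > jaw.py <<'E'
from h import *
s=r.sense(); T=np.array(s["tcp_pos"]); A=np.array(s["ee_rot"]); a=A[:2,0]/np.linalg.norm(A[:2,0]); print(T,A.round(3).tolist(),s["wrist_force"],s["gripper_width"])
ims=[]
for n in ("top","side"):
    im,W=cloud(n); X,Y,Z=W[...,0],W[...,1],W[...,2]
    dx=(X-T[0])*a[0]+(Y-T[1])*a[1]; dy=-(X-T[0])*a[1]+(Y-T[1])*a[0]
    for lo,hi in((72,85),(85,95),(95,120),(-130,-100)):
        for sg in (1,-1):
            m=(Z>T[2]-.005)&(Z<T[2]+.045)&(dx>lo/1e3)&(dx<hi/1e3)&(dy*sg>.0)&(dy*sg<.06)
            if m.sum()>2: print(n,lo,sg,m.sum(),"y",dy[m].min().round(4),dy[m].max().round(4),"z",np.median(Z[m]).round(4),Z[m].max().round(4),"x",dx[m].max().round(4),dx[m].min().round(4))
    c=(slice(130,260),slice(250,380)) if n=="top" else (slice(180,300),slice(240,360))
    ims.append(cv2.resize(im[c],(400,400),interpolation=cv2.INTER_CUBIC))
cv2.imwrite("pics/jaw%d.png"%int(s["time_s"]*10),np.hstack(ims)); print(int(s["time_s"]*10))
E
python3 jaw.py; ls pics
```

```text
[ 0.50282588 -0.20637944  0.09172599] [[1.0, 0.002, -0.0], [0.002, -1.0, 0.0], [-0.0, -0.0, -1.0]] [ 0.79508067  0.1572816  -0.93596633] 0.6445120702404842
top 72 1 12 y 0.0231 0.0364 z 0.1169 0.1212 x 0.0849 0.0721
top 72 -1 13 y -0.0387 -0.0251 z 0.1182 0.1217 x 0.0845 0.0746
top 85 1 9 y 0.0292 0.0365 z 0.1178 0.1205 x 0.0949 0.085
top 85 -1 12 y -0.0386 -0.0285 z 0.1176 0.1227 x 0.094 0.086
top 95 1 12 y 0.0256 0.0374 z 0.1146 0.1198 x 0.1054 0.095
top 95 -1 12 y -0.0387 -0.0265 z 0.1182 0.1241 x 0.1043 0.0954
top -130 1 25 y 0.0003 0.0108 z 0.1144 0.1227 x -0.1018 -0.1249
top -130 -1 18 y -0.0092 -0.0022 z 0.1152 0.1208 x -0.1018 -0.1243
side 72 1 4 y 0.0254 0.0279 z 0.1073 0.1096 x 0.0771 0.0723
side 95 1 26 y 0.0206 0.0355 z 0.1158 0.1198 x 0.1079 0.0956
side 95 -1 7 y -0.0429 -0.0288 z 0.1136 0.1171 x 0.1086 0.0962
side -130 1 23 y 0.0001 0.0095 z 0.1157 0.1202 x -0.1 -0.1231
side -130 -1 68 y -0.0134 -0.0007 z 0.1114 0.1219 x -0.1 -0.123
101
crop0.png
jaw101.png
s1.png
s2.png
side0.png
t3.png
top0.png
```

Emit:
{"api": "play_rows", "payload": {"commands": "0 0 -0.4 0 0 0;0 0 -0.5 0 0 0;0 0 -0.5 0 0 0;0 0 -0.4 0 0 0;0 0 -0.3 0 0 0;0 0 -0.2 0 0 0;0 0 -0.2 0 0 0;0 0 -0.08 0 0 0;0 0 0 0 0 0;0 0 0 0 0 0"}}

```text
time_s: 11.25
tcp_pos: [0.5032, -0.207, 0.0147]
ee_rot: [[1.0, 0.001, 0.001], [0.001, -1.0, -0.0], [0.001, 0.0, -1.0]]
wrist_force: [0.6, -0.1, -1.2]
gripper_width: 0.646
gripper_force: 7.4
```

```bash
python3 jaw.py; ls pics
```

```text
[ 0.50319482 -0.2070005   0.01473163] [[1.0, 0.001, 0.001], [0.001, -1.0, -0.0], [0.001, 0.0, -1.0]] [ 0.642409   -0.09406383 -1.18529176] 0.6464728447841689
top 72 1 58 y 0.0001 0.0422 z 0.0192 0.0458 x 0.0849 0.0721
top 72 -1 59 y -0.0564 -0.0001 z 0.0164 0.048 x 0.0842 0.072
top 85 1 39 y 0.0002 0.0415 z 0.0389 0.0493 x 0.0949 0.0858
top 85 -1 45 y -0.0597 -0.0 z 0.0198 0.048 x 0.0945 0.0855
top 95 1 77 y 0.0026 0.0418 z 0.0177 0.0484 x 0.1183 0.0966
top 95 -1 109 y -0.0599 -0.0004 z 0.0171 0.0481 x 0.1198 0.0958
top -130 1 18 y 0.0001 0.0113 z 0.038 0.0466 x -0.1005 -0.1238
top -130 -1 18 y -0.0109 -0.0004 z 0.0384 0.0422 x -0.1001 -0.1239
side 72 1 4 y 0.0252 0.0306 z 0.0144 0.0271 x 0.0814 0.0728
side 72 -1 17 y -0.0583 -0.0017 z 0.0162 0.0463 x 0.0848 0.0726
side 85 1 19 y 0.0015 0.0364 z 0.0423 0.0464 x 0.0944 0.0855
side 85 -1 29 y -0.0587 -0.001 z 0.018 0.0485 x 0.095 0.0852
side 95 1 46 y 0.0002 0.0374 z 0.0404 0.0462 x 0.1098 0.0956
side 95 -1 86 y -0.0598 -0.0 z 0.0182 0.0456 x 0.1195 0.0953
side -130 1 19 y 0.0 0.0072 z 0.0386 0.0409 x -0.1003 -0.1227
side -130 -1 60 y -0.0115 -0.0004 z 0.0346 0.045 x -0.1001 -0.1219
112
crop0.png
jaw101.png
jaw112.png
s1.png
s2.png
side0.png
t3.png
top0.png
```

View pics/jaw112.png

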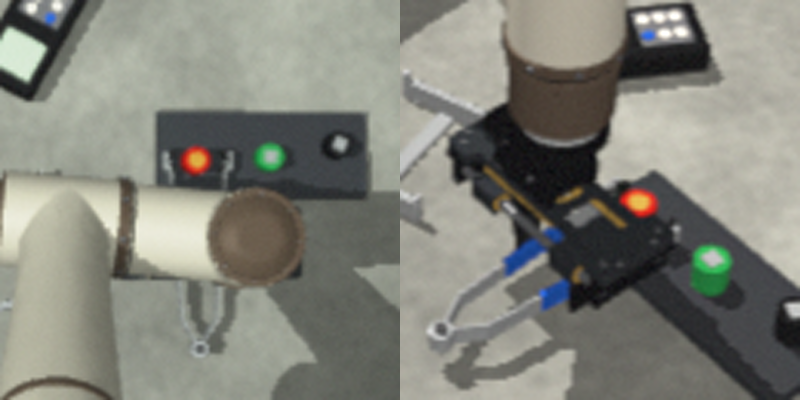

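The red mount at (196,160) stands between the jaws at (168,165) and (230,162), so I'll close in steps.

Emit:
{"api": "play_rows", "payload": {"commands": "0 0 0 0 0 0;0 0 0 0 0 0;0 0 0 0 0 0;0 0 0 0 0 0", "grip": 46}}

```text
time_s: 11.75
tcp_pos: [0.5029, -0.2069, 0.0144]
ee_rot: [[1.0, 0.001, 0.0], [0.001, -1.0, -0.0], [0.0, 0.0, -1.0]]
wrist_force: [-0.2, 0.3, -1.3]
gripper_width: 0.535
gripper_force: 9.0
```

Emit:
{"api": "play_rows", "payload": {"commands": "0 0 0 0 0 0;0 0 0 0 0 0;0 0 0 0 0 0;0 0 0 0 0 0;0 0 0 0 0 0", "grip": 34}}

```text
time_s: 12.25
tcp_pos: [0.5029, -0.2069, 0.0143]
ee_rot: [[1.0, 0.001, 0.0], [0.001, -1.0, -0.0], [0.0, 0.0, -1.0]]
wrist_force: [0.1, 0.1, -1.4]
gripper_width: 0.452
gripper_force: 30.0
```

Emit:
{"api": "play_rows", "payload": {"commands": "0 0 0.1 0 0 0;0 0 0.2 0 0 0;0 0 0.2 0 0 0;0 0 0.2 0 0 0;0 0 0.2 0 0 0;0 0 0.1 0 0 0;0 0 0 0 0 0;0 0 0 0 0 0"}}

```text
time_s: 13.05
tcp_pos: [0.5027, -0.2069, 0.0443]
ee_rot: [[1.0, 0.001, -0.0], [0.001, -1.0, 0.0], [-0.0, -0.0, -1.0]]
wrist_force: [0.0, -0.3, -1.3]
gripper_width: 0.454
gripper_force: 30.0
```

```bash
python3 jaw.py|head -1; ls pics
```

```text
[ 0.5027077  -0.20690591  0.04434631] [[1.0, 0.001, -0.0], [0.001, -1.0, 0.0], [-0.0, -0.0, -1.0]] [ 8.40146159e-04 -3.11039599e-01 -1.34832070e+00] 0.45398707626229534
crop0.png
jaw101.png
jaw112.png
jaw130.png
s1.png
s2.png
side0.png
t3.png
top0.png
```

Width is 39.5 mm at 30 N, so the jaws are gripping a mount. Lifting on.

Emit:
{"api": "play_rows", "payload": {"commands": "0 0 0.2 0 0 0;0 0 0.4 0 0 0;0 0 0.5 0 0 0;0 0 0.5 0 0 0;0 0 0.5 0 0 0;0 0 0.5 0 0 0;0 0 0.4 0 0 0;0 0 0.3 0 0 0;0 0 0.15 0 0 0;0 0 0 0 0 0;0 0 0 0 0 0;0 0 0 0 0 0;0 0 0 0 0 0;0 0 0 0 0 0"}}

```text
time_s: 14.55
tcp_pos: [0.5027, -0.2069, 0.1474]
ee_rot: [[1.0, 0.001, -0.001], [0.001, -1.0, 0.0], [-0.001, -0.0, -1.0]]
wrist_force: [-0.5, -0.6, -2.0]
gripper_width: 0.452
gripper_force: 30.0
```

```bash
python3 jaw.py|head -1; ls pics; python3 - <<'E'
from h import *
for n in ("top","side"):
    im,W=cloud(n); hsv=cv2.cvtColor(im,cv2.COLOR_BGR2HSV); H,S=hsv[...,0],hsv[...,1]
    X,Y,Z=W[...,0],W[...,1],W[...,2]
    m=((H<30)|(H>172))&(S>110)&(abs(Y+.207)<.03)&(abs(X-.597)<.03)&(Z>.09); p=W[m]; print(n,m.sum(),p.mean(0).round(4),p.min(0).round(3),p.max(0).round(3))
E
```

```text
[ 0.50267912 -0.20690527  0.14743202] [[1.0, 0.001, -0.001], [0.001, -1.0, 0.0], [-0.001, -0.0, -1.0]] [-0.48372422 -0.57453048 -2.00180956] 0.452181775594458
crop0.png
jaw101.png
jaw112.png
jaw130.png
jaw145.png
s1.png
s2.png
side0.png
t3.png
top0.png
top 85 [ 0.5942 -0.2067  0.1753] [ 0.58  -0.222  0.152] [ 0.608 -0.191  0.184]
side 24 [ 0.605  -0.2048  0.1767] [ 0.599 -0.215  0.171] [ 0.613 -0.19   0.18 ]
```

View pics/jaw145.png

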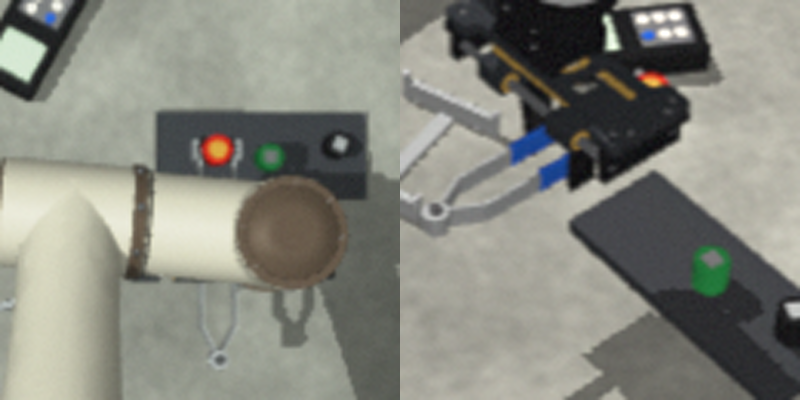

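Emit:
{"api": "play_rows", "payload": {"commands": "0 0 0 0 0 0;0 0 0 0 0 0;0 0 0 0 0 0;0 0 0 0 0 0;0 0 0 0 0 0"}}

```text
time_s: 15.25
tcp_pos: [0.5029, -0.2069, 0.1479]
ee_rot: [[1.0, 0.001, 0.0], [0.001, -1.0, -0.0], [0.0, 0.0, -1.0]]
wrist_force: [-0.7, 0.6, -1.8]
gripper_width: 0.454
gripper_force: 30.0
```

The red mount is held upright in the jaws at (218,150), with its centre about 16 cm up, and the other mounts are undisturbed.

```bash
python3 -c "
from station import r
print(r.finish_job())"
```

```text
the job is handed in; nothing more can be done
None
```

The job is handed in: the hasp is closed over the staple, and the tongs hold the red mount upright and still, about 16 cm above the desk; the judge returned no verdict.

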